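Lay out the linocut kit tray in order of use

TASK

Finish laying out the green linocut kit tray in order of use; the ink roller already lies in the last, wide bay. Lay the marker pen, used first for drawing, in the end bay farthest from the roller, and the wooden-handled lino cutter, used second, in the middle bay beside the roller. Lay each down gently (no dropping), lengthwise and straight along its bay and flat on the bay's floor, let go of it, and leave the roller, the pencil and the ink tube where they are.

Things in the scene. Friction and masses are not known exactly. Their poses are not given: they have to be found in the camera images.
- kit_tray: Green open tray, grey felt-like floor, fixed to the table, 188 x 263 x 17 mm. Origin: centre of its underside, z up. Three bays side by side along y, each running lengthwise along x (inner length 180): from +y to -y first (75 wide), middle (75), last (97, with the roller). Walls and dividers 4 thick, floor 4 thick; walls 17 high, dividers 10. Wire handles stand out 18 at both y ends.
- bay_first (a point): Centre of the floor of the first bay (75 x 180 mm, at the end of the tray farthest from the roller), 4 mm above the table, axes as the tray's. The marker belongs here.
- bay_middle (a point): Centre of the floor of the middle bay (75 x 180 mm, between the first bay and the roller's), 4 mm above the table, axes as the tray's. The lino cutter belongs here.
- marker: Marker pen with white barrel and black cap, 17 x 135 x 16 mm (x, y, z), about 13 g, lying on the table. Origin at the centre of its underside, y along its length, z up. Grip it across x at its middle, about 8 mm above its underside. Either way round in the bay will do.
- lino_cutter: Lino cutter, 22 x 91 x 23 mm, about 45 g, lying on the table: bulbous wooden handle (y = -20 to +46 mm, up to 22 wide, 23 high) and thin steel blade towards -y (to y = -46). Origin: centre of its underside, y along its length, z up. Grip the handle across x at about y = +14 mm, about 11 mm above the underside. Either way round in the bay will do.
- roller: Ink roller (brayer) with dark blue rubber roller and red handle, 152 x 85 x 31 mm (x, y, z), lying loose in the last bay, roller towards -x. Origin at the centre of its underside. Leave it alone.
- pencil: Thin green pencil, 7 x 117 x 7 mm, y along its length, lying on the table. A bystander: leave it alone.
- ink_tube: Red tube of ink with a blue cap, 36 x 136 x 24 mm, y along its length, lying on the table. A bystander: leave it alone.
There are look-alikes about, which are no part of the job. What is shaped like the marker but blue or purple is not meant.

How it is judged:
At the end, for the whole second after the job is handed in: Marker in the bay farthest from the roller, lino cutter in the middle bay: each centred within 29 mm across its bay and (marker 28, cutter 46 mm) along it, flat on the floor (8 degrees of level), within 15 degrees of the bay's length either way round, released and at rest (x of marker in the frame of bay_first between -0.028 and 0.028 m and y of marker in the frame of bay_first between -0.029 and 0.029 m and z of marker in the frame of bay_first between -0.004 and 0.028 m and angle between the y axis of each of marker, lino_cutter and the x axis of kit_tray, either way round below 0.26 rad and angle between marker's own y axis and vertical between 1.42 and 1.72 rad and linear speed of each of marker, lino_cutter below 0.03 m/s and contact force between each of marker, lino_cutter and the fingers below 0.05 N and x of lino_cutter in the frame of bay_middle between -0.046 and 0.046 m and y of lino_cutter in the frame of bay_middle between -0.029 and 0.029 m and z of lino_cutter in the frame of bay_middle between -0.004 and 0.028 m and angle between lino_cutter's own y axis and vertical between 1.42 and 1.72 rad); the robot touches nothing.
It fails at once if the marker is dropped or thrown instead of laid down (moving faster than 0.6 m/s out of the fingers) (linear speed of marker above 0.6 m/s and contact force between marker and the fingers below 0.02 N).
It fails at once if the lino cutter is dropped or thrown instead of laid down (moving faster than 0.6 m/s out of the fingers) (linear speed of lino_cutter above 0.6 m/s and contact force between lino_cutter and the fingers below 0.02 N).
It fails at once if the roller is moved by more than 20 mm (distance of roller from where it was at the start of the episode above 0.02 m).
It fails at once if the pencil is moved by more than 20 mm (distance of pencil from where it was at the start of the episode above 0.02 m).
It fails at once if the ink tube is moved by more than 20 mm (distance of ink_tube from where it was at the start of the episode above 0.02 m).
It also fails if it takes over 61 s, if anything falls off the work surface, if the arm or the gripper's body presses on something with over 40 N, if the wrist force passes 120 N, or if a joint passes its speed limit or range.

ROBOT

A 6-joint arm with a two-finger parallel gripper is mounted at the origin on the work surface; the furniture and walls round the work are solid. World frame = base frame: x ahead of the robot, y to its left, z up, the work surface at z = 0. Lengths are in m, angles in rad, forces in N, time in s.
With the tool pointing down it reaches from about 0.375 to 0.975 m from the base axis. Payload 3.8 kg.
Tool frame: the origin (TCP) lies on the mounting face of the last link; the fingertips stand 173 mm ahead of it and the grasp point (between the pads) lies 155 mm ahead of it; z points along the fingers, y is the line along which they close (so a half turn about z gives the same grasp; the last joint's range is limited). The gripper opens to 85 mm and grips with 20 to 120 N. Pads are 22 mm wide; open, the fingers measure 114 mm over their backs; the gripper's body (76 mm by 85 mm) begins 54 mm behind the grasp point. The pads swing forward as they close: fully open they stand 13 mm farther back than shut.
Start: joints at [1.22, 0.264, 1.604, -0, 1.274, -0.037], TCP at [0.208, 0.642, 0.405] pointing down, gripper open.
Joint ranges: [-2.63, 2.63], [-0.94, 2.18], [0.31, 2.57], [-1.31, 4.45], [0, 2.66], [-2.55, 2.55]. Speed limits (rad/s): [2.57, 2.57, 3.14, 3.14, 3.14, 3.14].

INTERFACE

Orientations are given as a rotation vector (axis times angle).
In Python, from workcell import bot gives the robot as it stands.
- The arm moves only by the tool drive_tool, never from a script. Its argument "increments" is a list of rows, each an object with "delta_pos": the shift along the tool's x, y, z in mm, a list of three; "turn": the turn about the tool's z in rad; "jaw": the opening, from -1 (shut) to 1 (fully open). A call has 1 to 8 rows; each row shifts and turns the commanded pose from where the row before left it, along the tool's axes as they then stand; what a row does not reach is not made up. A row lasts 1/12 s, in which the tool goes at most 41.7 mm and 7.16 degrees, less where a joint would pass 70% of its speed; a pose out of reach is approached as far as the arm can. A call is refused whole if a number of a shift passes 41.7 or a number of a turn 0.125, either way. A call with a gripper value outside its range is refused whole. The fingers move at their own pace and stop on an object; "grip_force" is the grip in N (left out, the last holds). Time passes only in rows, so rows that do not move let the fingers close. It gives the time, the measured TCP pose, the force, the opening and the grip force at its end, in the units of the state.
- bot.read_state(): the state, without advancing time (a new reading comes with each control period).
- bot.read_camera(name): name is "scene" or "top" or "wrist"; returns a dict with "pixels" (384x512x3 uint8, red, green, blue), "fovy" (degrees; the focal length in pixels is half the picture's height over the tangent of half this angle, whatever the lens; pixels are square), "cx", "cy" (the principal point, pixels), "camera_from_world" (4x4, takes a point from world to camera coordinates); the wrist camera has in their place "hand_eye" (4x4, takes a point from camera to tool coordinates, whose origin is the TCP and whose axes are the flange's). Camera axes: x right, y down, z forward; pixel columns grow to the right and rows downward; lengths in m; the calibration is good to about 2 mm. A picture is of the moment at which its call begins: read the wrist's pose just before it. There is no depth.
- bot.finish_job(): hands the job in; it is judged then, once.
The state is a dict: "time": time; "q": joint angles; "joint_vel": joint speeds; "joint_torque": joint torques, N m; "tool_pos": TCP position; "tcp_rot": TCP orientation; "wrist_force": force on the tool from outside, world axes, zero at the start; "torque": the same for the moment, N m; "width": opening from 0.0 (shut) to 1.0 (fully open); "grip_force": force on a finger pad.
Only numpy, scipy, OpenCV 4.12 (cv2) and the standard library are available. Lean on these libraries where they do the work, as an engineer would, in place of code of your own. Each camera call takes 0.05 s, during which the arm holds its last target. There are 200 camera calls.

## Working session

There is one attempt and no reset: what is moved stays moved. The work goes in short steps, Python scripts to look and compute and a tool call to move; the robot and the scene stay as the last step left them, time stands still between calls to the robot, and variables do not carry over. Pictures are saved under pics/ and viewed, at most 13 in all, crops included, and the job is handed in when it is done.

Besides the shell and the picture viewer there is one more tool, called after "Call:" by a JSON object that holds its "api" and its "payload". drive_tool: Moves the arm, as the interface text tells. Its arguments: {"type":"object","properties":{"increments":{"type":"array"},"grip_force":{"type":"number"}},"required":["increments"]}

```bash
mkdir -p pics; cat > h.py <<'E'
import numpy as np, cv2
from scipy.spatial.transform import Rotation as R
from workcell import bot
def ray(c,uv,z,T=None):
    f=c["pixels"].shape[0]/2/np.tan(np.radians(c["fovy"])/2)
    d=np.c_[(np.atleast_2d(uv)-[c["cx"],c["cy"]])/f,np.ones(len(np.atleast_2d(uv)))]
    M=np.linalg.inv(c["camera_from_world"]) if T is None else T
    d=d@M[:3,:3].T; o=M[:3,3]
    return o+d*((z-o[2])/d[:,2])[:,None]
def wristT(s,c):
    T=np.eye(4);T[:3,:3]=R.from_rotvec(s["tcp_rot"]).as_matrix();T[:3,3]=s["tool_pos"]
    return T@np.array(c["hand_eye"])
E
python3 - <<'E'
from h import *
import pickle
s=bot.read_state();print(s)
ims=[]
for n in("top","scene","wrist"):
    c=bot.read_camera(n);pickle.dump((s,c),open(n+".pkl","wb"))
    print(n,c["fovy"],c["cx"],c["cy"],np.round(c.get("camera_from_world",c.get("hand_eye")),3).tolist())
    cv2.imwrite(f"pics/{n}.png",cv2.cvtColor(c["pixels"],cv2.COLOR_RGB2BGR))
E
```

```text
{'time': 0.0, 'q': array([ 1.22012738e+00,  2.64777784e-01,  1.60536911e+00, -1.24508054e-05,
        1.27367303e+00, -3.68853130e-02]), 'joint_vel': array([-1.61556097e-04,  1.13438113e-03,  5.32484861e-05, -1.39698451e-03,
       -6.55575102e-04, -3.39555127e-03]), 'joint_torque': array([-2.22904317e-03, -5.15142560e+01, -3.67301023e+01, -3.84473915e-04,
        1.36373556e-02,  3.71565946e-06]), 'tool_pos': array([0.20822491, 0.64172971, 0.40334762]), 'tcp_rot': array([-0.49079941, -3.10259363,  0.00343625]), 'wrist_force': array([ 0.15427348, -0.20327424,  0.1509196 ]), 'torque': array([ 0.03022851,  0.0259836 , -0.00189037]), 'grip_force': 0.0, 'width': 1.0012563371240866}
top 49.42131899867274 262.6118791210733 191.64535534475928 [[-0.017, -1.0, -0.001, 0.102], [-0.995, 0.017, -0.097, 0.435], [0.097, -0.001, -0.995, 1.183], [0.0, 0.0, 0.0, 1.0]]
scene 55.93085245660579 251.04529934286367 195.7791212147819 [[-0.65, -0.76, -0.005, 0.379], [-0.535, 0.463, -0.707, 0.198], [0.539, -0.457, -0.708, 0.962], [0.0, 0.0, 0.0, 1.0]]
wrist 70.88363919399973 257.43489556293775 189.40143609388565 [[-0.0, -0.955, -0.297, 0.076], [1.0, 0.0, -0.001, -0.0], [0.001, -0.297, 0.955, 0.031], [0.0, 0.0, 0.0, 1.0]]
```

View pics/top.png

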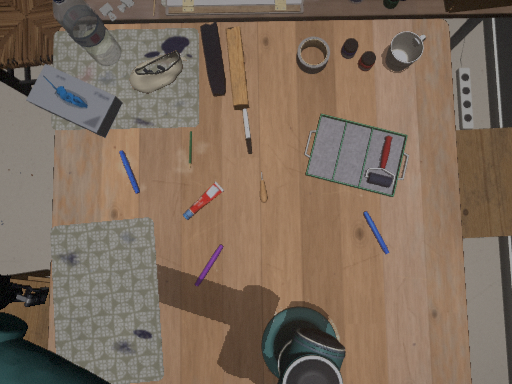

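View pics/scene.png

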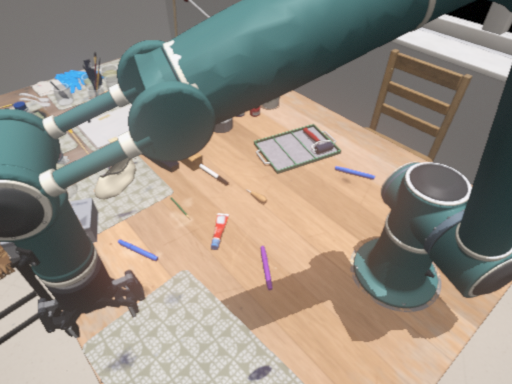

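Candidates in the top view:
- **Marker:** the white barrel with black cap at (248,131) matches the description. The blue pens at (130,172) and (375,232) and the purple one at (209,264) are look-alikes.
- **Cutter:** (264,190), tan handle. The plank at (237,65) is too big.
- **Tray:** (356,155), with the roller in its right-hand bay. So the first bay is the left one.

I'll check both choices in one close crop.

```bash
python3 - <<'E'
from h import *
a=cv2.imread("pics/top.png");b=cv2.imread("pics/scene.png")
A=cv2.resize(a[15:215,195:415],None,fx=2.5,fy=2.5,interpolation=cv2.INTER_CUBIC)
A=A[:, :]
B=cv2.resize(b[130:215,150:285],(250,157),interpolation=cv2.INTER_CUBIC)
C=np.zeros((500,800,3),np.uint8);C[:,:550]=A;C[:157,550:]=B
cv2.imwrite("pics/crop1.png",C)
E
```

```text
(no output)
```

View pics/crop1.png

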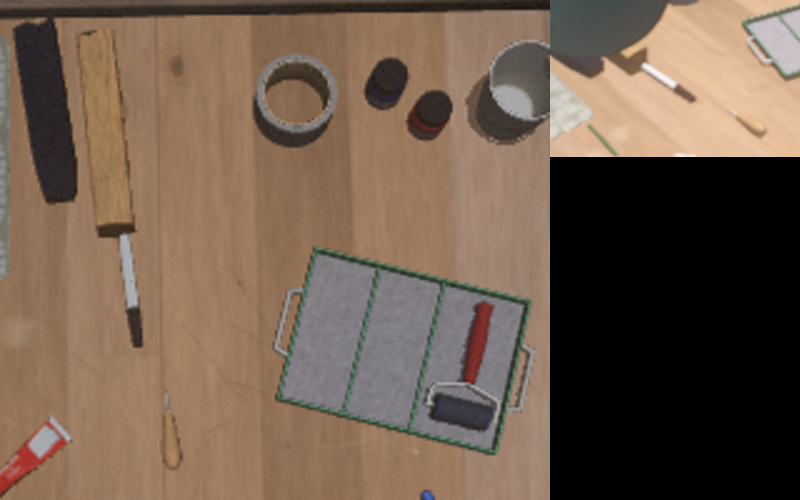

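The crop confirms both. The white-and-black marker runs from (122,235) to (138,345), with its white end next to the wooden block. The cutter lies at (167,395)-(172,468), blade up-picture. The tray corners are clear. Next I'll turn these into world points.

```bash
python3 - <<'E'
from h import *
import pickle
s,c=pickle.load(open("top.pkl","rb"))
hsv=cv2.cvtColor(c["pixels"],cv2.COLOR_RGB2HSV)
def comp(m,x0,y0,x1,y1):
    k=np.zeros_like(m);k[y0:y1,x0:x1]=m[y0:y1,x0:x1];return k
# tray: green
m=comp(cv2.inRange(hsv,(50,60,20),(95,255,255)),295,105,415,205)
r=cv2.minAreaRect(np.argwhere(m)[:,::-1].astype(np.float32))
k=ray(c,cv2.boxPoints(r)+.0,.017);print("tray rim",np.round(k,4).tolist(),"sides",np.linalg.norm(np.diff(k,axis=0),axis=1),"ctr",k.mean(0))
px=c["pixels"].astype(int);
# marker: white or black low-saturation
box=(236,108,258,158);g=hsv[...,1]
m=comp(((g<60)|(hsv[...,2]<75)).astype(np.uint8)*255,*box)
n,l,st,_=cv2.connectedComponentsWithStats(cv2.morphologyEx(m,cv2.MORPH_CLOSE,np.ones((3,3))))
print(st[1:].tolist())
for name,uv in dict(mk=[(244,108.5),(250.5,153)],cut=[(261.8,172),(264,202)],cutmid=[(263.5,194)]).items():
    p=ray(c,np.array(uv,float),.009);print(name,np.round(p,4).tolist(),np.linalg.norm(p[0]-p[-1]))
i=1+np.argmax(st[1:,4]);print(cv2.minAreaRect(np.argwhere(l==i)[:,::-1].astype(np.float32)))
E
```

```text
tray rim [[0.4847, -0.0308, 0.017], [0.6658, -0.0808, 0.017], [0.5959, -0.3348, 0.017], [0.4167, -0.2814, 0.017]] sides [0.1879295  0.26344719 0.18699174] ctr [ 0.54076836 -0.1819568   0.017     ]
[[236, 108, 16, 46, 224]]
mk [[0.6871, 0.1453, 0.009], [0.5526, 0.1279, 0.009]] 0.13554700369870887
cut [[0.4957, 0.0957, 0.009], [0.4075, 0.0908, 0.009]] 0.08827544075533839
cutmid [[0.4309, 0.0918, 0.009]] 0.0
((246.86793518066406, 129.53773498535156), (47.3893928527832, 9.615239143371582), 74.05460357666016)
```

```bash
cat >> h.py <<'E'
def go(x,y,z,ang):
    "tool-frame shift (mm) at the present orientation, and turn, to TCP xyz with closing line at world angle ang (deg)"
    s=bot.read_state();M=R.from_rotvec(s["tcp_rot"]).as_matrix()
    a=np.degrees(np.arctan2(M[1,1],M[0,1]));d=(ang-a+90)%180-90
    print("t",round(s["time"],2),"pos",np.round(s["tool_pos"],4),"yang",round(a,1),"tilt",np.round(M[2,2],4),"q6",round(s["q"][5],2))
    print("shift",np.round(M.T@(np.array([x,y,z])-s["tool_pos"])*1000,1),"turn",round(-np.radians(d),3))
    t=-np.radians(d);print("after-turn shift",np.round(R.from_euler("z",-t).as_matrix()@(M.T@(np.array([x,y,z])-s["tool_pos"])*1000),1))
E
python3 -c "
from h import *
go(.620,.137,.36,97.4)"
```

```text
t 0.15 pos [0.2083 0.6418 0.4036] yang 72.0 tilt -1.0 q6 -0.04
shift [-547.4 -352.9   44.2] turn -0.443
after-turn shift [-343.3 -553.5   44.2]
```

Call:
{"api": "drive_tool", "payload": {"increments": [{"delta_pos": [-27.4,-17.6,0],"turn": 0,"jaw": 1},{"delta_pos": [-27.4,-17.6,0],"turn": 0,"jaw": 1},{"delta_pos": [-27.4,-17.6,0],"turn": 0,"jaw": 1},{"delta_pos": [-27.4,-17.6,0],"turn": 0,"jaw": 1},{"delta_pos": [-27.4,-17.6,0],"turn": 0,"jaw": 1},{"delta_pos": [-27.4,-17.6,0],"turn": 0,"jaw": 1},{"delta_pos": [-27.4,-17.6,0],"turn": 0,"jaw": 1},{"delta_pos": [-27.4,-17.6,0],"turn": 0,"jaw": 1}]}}

```text
time: 0.82
tool_pos: [0.374, 0.439, 0.4044]
tcp_rot: [-0.491, -3.103, 0.001]
wrist_force: [-0.2, -0.4, -1.7]
width: 1.001
grip_force: 0.0
```

Call:
{"api": "drive_tool", "payload": {"increments": [{"delta_pos": [-27.4,-17.6,0],"turn": 0,"jaw": 1},{"delta_pos": [-27.4,-17.6,0],"turn": 0,"jaw": 1},{"delta_pos": [-27.4,-17.6,0],"turn": 0,"jaw": 1},{"delta_pos": [-27.4,-17.6,0],"turn": 0,"jaw": 1},{"delta_pos": [-27.4,-17.6,0],"turn": 0,"jaw": 1},{"delta_pos": [-27.4,-17.6,0],"turn": 0,"jaw": 1},{"delta_pos": [-27.4,-17.6,0],"turn": 0,"jaw": 1},{"delta_pos": [-27.4,-17.6,0],"turn": 0,"jaw": 1}]}}

```text
time: 1.48
tool_pos: [0.5391, 0.2374, 0.4044]
tcp_rot: [-0.491, -3.103, 0.0]
wrist_force: [0.1, 0.2, -0.1]
width: 0.998
grip_force: 0.0
```

Call:
{"api": "drive_tool", "payload": {"increments": [{"delta_pos": [-27.4,-17.6,11],"turn": 0,"jaw": 1},{"delta_pos": [-27.4,-17.6,11],"turn": 0,"jaw": 1},{"delta_pos": [-27.4,-17.6,11],"turn": 0,"jaw": 1},{"delta_pos": [-27.4,-17.6,11],"turn": -0.11,"jaw": 1},{"delta_pos": [0,0,0],"turn": -0.111,"jaw": 1},{"delta_pos": [0,0,0],"turn": -0.111,"jaw": 1},{"delta_pos": [0,0,0],"turn": -0.111,"jaw": 1},{"delta_pos": [0,0,0],"turn": 0,"jaw": 1}]}}

```text
time: 2.15
tool_pos: [0.621, 0.1376, 0.3599]
tcp_rot: [0.206, -3.134, 0.0]
wrist_force: [-1.1, -0.0, 1.1]
width: 0.997
grip_force: 0.0
```

```bash
python3 - <<'E'
from h import *
import pickle
go(.620,.137,.36,97.4)
s=bot.read_state();c=bot.read_camera("wrist");pickle.dump((s,c),open("w1.pkl","wb"))
cv2.imwrite("pics/w1.png",cv2.cvtColor(c["pixels"],cv2.COLOR_RGB2BGR))
E
```

```text
t 2.15 pos [0.621  0.1376 0.3599] yang 97.5 tilt -1.0 q6 -1.52
shift [ 1.  -0.4 -0.1] turn 0.002
after-turn shift [ 1.  -0.4 -0.1]
```

View pics/w1.png

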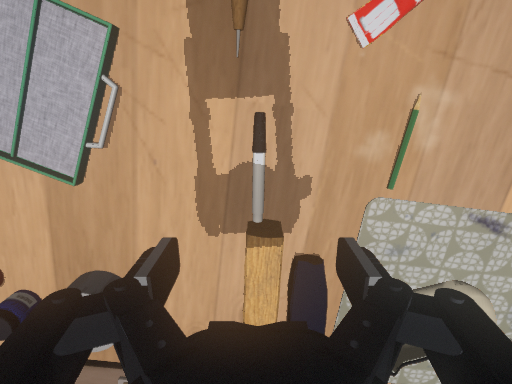

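The wrist view shows the black cap end at (260,112) and the white end at (258,222), right against the block's face (247-283, 222). The cutter's blade tip is at (238,55).

```bash
python3 - <<'E'
from h import *
import pickle
s,c=pickle.load(open("w1.pkl","rb"));T=wristT(s,c)
for n,z,uv in [("mk",.008,[(260,112),(258,222)]),("junction",.008,[(259,152)]),("block bottom",0,[(247,220),(282,222)]),("block top if same x",.03,[(247,236),(283,237)]),("blade tip",.01,[(238.5,54)]),("tray",.017,[(118,28),(75,183)])]:
    p=ray(c,np.array(uv,float),z,T);print(n,np.round(p,4).tolist(),np.round(np.linalg.norm(p[0]-p[-1]),4))
E
```

```text
mk [[0.5521, 0.1307, 0.008], [0.688, 0.1464, 0.008]] 0.1367
junction [[0.5978, 0.1356, 0.008]] 0.0
block bottom [[0.6906, 0.1321, 0.0], [0.6873, 0.1784, 0.0]] 0.0464
block top if same x [[0.6985, 0.1342, 0.03], [0.694, 0.1781, 0.03]] 0.0441
blade tip [[0.4959, 0.0999, 0.01]] 0.0
tray [[0.4891, -0.0241, 0.017], [0.6623, -0.0789, 0.017]] 0.1816
```

Call:
{"api": "drive_tool", "payload": {"increments": [{"delta_pos": [1,1,30],"turn": 0.01,"jaw": 1},{"delta_pos": [0,0,35],"turn": 0,"jaw": 0.5},{"delta_pos": [0,0,35],"turn": 0,"jaw": 0.3},{"delta_pos": [0,0,35],"turn": 0,"jaw": 0},{"delta_pos": [0,0,25],"turn": 0,"jaw": -0.2},{"delta_pos": [0,0,15],"turn": 0,"jaw": -0.2},{"delta_pos": [0,0,8],"turn": 0,"jaw": -0.2},{"delta_pos": [0,0,0],"turn": 0,"jaw": -0.2}], "grip_force": 25}}

```text
time: 2.87
tool_pos: [0.6185, 0.1389, 0.1752]
tcp_rot: [0.184, -3.132, 0.001]
wrist_force: [-0.4, 0.3, -1.6]
width: 0.401
grip_force: 0.0
```

```bash
python3 - <<'E'
from h import *
go(.620,.1385,.176,97)
c=bot.read_camera("wrist")
cv2.imwrite("pics/w2.png",cv2.cvtColor(c["pixels"],cv2.COLOR_RGB2BGR))
E
```

```text
t 2.87 pos [0.6185 0.1389 0.1752] yang 96.7 tilt -1.0 q6 -1.51
shift [-1.4 -0.6 -0.8] turn -0.005
after-turn shift [-1.4 -0.6 -0.8]
```

View pics/w2.png

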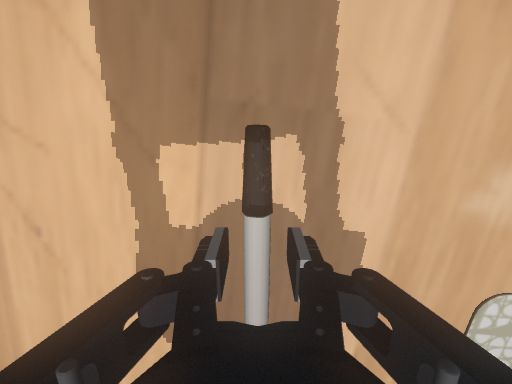

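The marker lies centred between the pads at column 257, so I'll close and lift.

Call:
{"api": "drive_tool", "payload": {"increments": [{"delta_pos": [0,0,0],"turn": 0,"jaw": -0.6},{"delta_pos": [0,0,0],"turn": 0,"jaw": -1},{"delta_pos": [0,0,0],"turn": 0,"jaw": -1},{"delta_pos": [0,0,0],"turn": 0,"jaw": -1},{"delta_pos": [0,0,0],"turn": 0,"jaw": -1},{"delta_pos": [0,0,0],"turn": 0,"jaw": -1}], "grip_force": 30}}

```text
time: 3.42
tool_pos: [0.6209, 0.1391, 0.1797]
tcp_rot: [-0.187, 3.133, 0.001]
wrist_force: [-1.7, 0.7, 6.9]
width: 0.167
grip_force: 30.0
```

Call:
{"api": "drive_tool", "payload": {"increments": [{"delta_pos": [0,0,-5],"turn": 0,"jaw": -1},{"delta_pos": [0,0,-10],"turn": 0,"jaw": -1},{"delta_pos": [0,0,-15],"turn": 0,"jaw": -1},{"delta_pos": [0,0,-20],"turn": 0,"jaw": -1},{"delta_pos": [0,0,-20],"turn": 0,"jaw": -1},{"delta_pos": [0,0,-15],"turn": 0,"jaw": -1},{"delta_pos": [0,0,0],"turn": 0,"jaw": -1}]}}

```text
time: 4.0
tool_pos: [0.6215, 0.1392, 0.2676]
tcp_rot: [-0.187, 3.128, 0.001]
wrist_force: [0.8, 0.5, 0.7]
width: 0.161
grip_force: 29.2
```

```bash
python3 - <<'E'
from h import *
go(.565,-.095,.26,74.5)
E
```

```text
t 4.0 pos [0.6215 0.1392 0.2676] yang 96.8 tilt -1.0 q6 -1.51
shift [  84.1 -225.9    6.9] turn 0.39
after-turn shift [  -8.1 -240.9    6.9]
```

Call:
{"api": "drive_tool", "payload": {"increments": [{"delta_pos": [0,0,0],"turn": 0.0975,"jaw": -1},{"delta_pos": [0,0,0],"turn": 0.0975,"jaw": -1},{"delta_pos": [0,0,0],"turn": 0.0975,"jaw": -1},{"delta_pos": [0,0,0],"turn": 0.0975,"jaw": -1},{"delta_pos": [-1,-20,0],"turn": 0,"jaw": -1},{"delta_pos": [-1,-30,0],"turn": 0,"jaw": -1},{"delta_pos": [-1,-30,0],"turn": 0,"jaw": -1},{"delta_pos": [-1,-30,0],"turn": 0,"jaw": -1}]}}

```text
time: 4.67
tool_pos: [0.5934, 0.0311, 0.2617]
tcp_rot: [-0.422, -3.112, 0.0]
wrist_force: [-0.0, -0.0, 0.3]
width: 0.161
grip_force: 29.2
```

Call:
{"api": "drive_tool", "payload": {"increments": [{"delta_pos": [-1,-30,0],"turn": 0,"jaw": -1},{"delta_pos": [-1,-30,0],"turn": 0,"jaw": -1},{"delta_pos": [-1,-30,0],"turn": 0,"jaw": -1},{"delta_pos": [-1,-25,0],"turn": 0,"jaw": -1},{"delta_pos": [0,-16,0],"turn": 0,"jaw": -1},{"delta_pos": [0,0,0],"turn": 0,"jaw": -1},{"delta_pos": [0,0,0],"turn": 0,"jaw": -1}]}}

```text
time: 5.25
tool_pos: [0.5625, -0.0961, 0.262]
tcp_rot: [-0.427, -3.111, -0.001]
wrist_force: [0.8, -0.2, 0.2]
width: 0.162
grip_force: 29.2
```

```bash
python3 - <<'E'
from h import *
import pickle
go(.565,-.095,.186,74.5)
s=bot.read_state();print(s["width"],s["grip_force"],s["wrist_force"])
c=bot.read_camera("wrist");pickle.dump((s,c),open("w3.pkl","wb"))
cv2.imwrite("pics/w3.png",cv2.cvtColor(c["pixels"],cv2.COLOR_RGB2BGR))
E
```

```text
t 5.25 pos [ 0.5625 -0.0961  0.262 ] yang 74.4 tilt -1.0 q6 -1.51
shift [-2.2  1.7 76. ] turn -0.003
after-turn shift [-2.2  1.7 76. ]
0.1621886344252828 29.229443770309445 [ 0.78468266 -0.20769629  0.17442923]
```

View pics/w3.png

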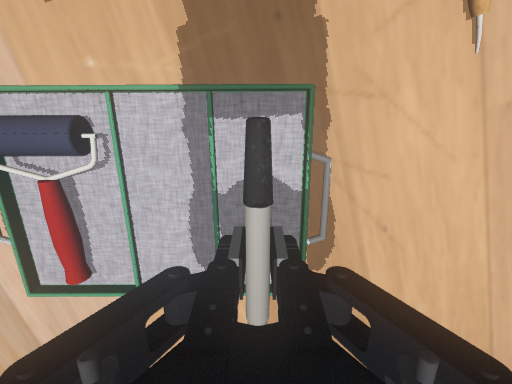

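The marker is held straight (column 258), with the first bay below it (divider at column 212, outer wall at 312, near wall at row 88). I'll check the centring against those walls before lowering.

```bash
python3 - <<'E'
from h import *
import pickle
s,c=pickle.load(open("w3.pkl","rb"));T=wristT(s,c)
p=np.r_[ray(c,[(315,86),(304,270)],.017,T),ray(c,[(210,93)],.010,T),ray(c,[(108,93)],.010,T)]
a=np.radians(-15.5);A=np.array([[np.cos(a),np.sin(a)],[-np.sin(a),np.cos(a)]])
print("rel to assumed tray centre, expect (-94,131.5),(?,131.5),(-90,50.5),(-90,-28.5)");print(np.round((p[:,:2]-[.541,-.182])@A.T*1000,1))
E
```

```text
rel to assumed tray centre, expect (-94,131.5),(?,131.5),(-90,50.5),(-90,-28.5)
[[-91.8 131. ]
 [ 65.7 130.5]
 [-87.4  51.7]
 [-87.6 -27. ]]
```

Call:
{"api": "drive_tool", "payload": {"increments": [{"delta_pos": [-4,1.5,20],"turn": 0,"jaw": -1},{"delta_pos": [0,0,20],"turn": 0,"jaw": -1},{"delta_pos": [0,0,15],"turn": 0,"jaw": -1},{"delta_pos": [0,0,10],"turn": 0,"jaw": -1},{"delta_pos": [0,0,6],"turn": 0,"jaw": -1},{"delta_pos": [0,0,3],"turn": 0,"jaw": -1},{"delta_pos": [0,0,0],"turn": 0,"jaw": -1},{"delta_pos": [0,0,0],"turn": 0,"jaw": -1}]}}

```text
time: 5.97
tool_pos: [0.5678, -0.0948, 0.1893]
tcp_rot: [0.423, 3.112, -0.0]
wrist_force: [1.1, -0.4, 0.0]
width: 0.162
grip_force: 29.2
```

Call:
{"api": "drive_tool", "payload": {"increments": [{"delta_pos": [0,0,2],"turn": 0,"jaw": -1},{"delta_pos": [0,0,2],"turn": 0,"jaw": -1},{"delta_pos": [0,0,1],"turn": 0,"jaw": -1},{"delta_pos": [0,0,0],"turn": 0,"jaw": -1},{"delta_pos": [0,0,0],"turn": 0,"jaw": -1}]}}

```text
time: 6.38
tool_pos: [0.5673, -0.0951, 0.1838]
tcp_rot: [0.424, 3.113, -0.0]
wrist_force: [-0.8, -0.1, -0.3]
width: 0.162
grip_force: 29.2
```

Call:
{"api": "drive_tool", "payload": {"increments": [{"delta_pos": [0,0,1],"turn": 0,"jaw": -1},{"delta_pos": [0,0,0],"turn": 0,"jaw": -0.65},{"delta_pos": [0,0,0],"turn": 0,"jaw": -0.6},{"delta_pos": [0,0,0],"turn": 0,"jaw": -0.5},{"delta_pos": [0,0,0],"turn": 0,"jaw": -0.4},{"delta_pos": [0,0,0],"turn": 0,"jaw": -0.3},{"delta_pos": [0,0,0],"turn": 0,"jaw": -0.3},{"delta_pos": [0,0,0],"turn": 0,"jaw": -0.3}]}}

```text
time: 7.05
tool_pos: [0.5673, -0.095, 0.1825]
tcp_rot: [-0.424, -3.113, -0.0]
wrist_force: [-0.4, 0.6, 0.2]
width: 0.351
grip_force: 0.0
```

Call:
{"api": "drive_tool", "payload": {"increments": [{"delta_pos": [0,0,-5],"turn": 0,"jaw": -0.3},{"delta_pos": [0,0,-10],"turn": 0,"jaw": -0.3},{"delta_pos": [0,0,-20],"turn": 0,"jaw": -0.3},{"delta_pos": [0,0,-30],"turn": 0,"jaw": 0},{"delta_pos": [0,0,-30],"turn": 0,"jaw": 0},{"delta_pos": [0,0,-30],"turn": 0,"jaw": 0},{"delta_pos": [0,0,-30],"turn": 0,"jaw": 0},{"delta_pos": [0,0,0],"turn": 0,"jaw": 0}]}}

```text
time: 7.72
tool_pos: [0.5699, -0.0955, 0.3466]
tcp_rot: [0.422, 3.099, -0.002]
wrist_force: [0.8, -0.3, 1.3]
width: 0.5
grip_force: 0.0
```

```bash
python3 - <<'E'
from h import *
import pickle
go(.438,.0935,.336,93.2)
s=bot.read_state()
c=bot.read_camera("wrist");pickle.dump((s,c),open("w4.pkl","wb"))
cv2.imwrite("pics/w4.png",cv2.cvtColor(c["pixels"],cv2.COLOR_RGB2BGR))
E
```

```text
t 7.72 pos [ 0.5699 -0.0955  0.3466] yang 74.5 tilt -0.9999 q6 -1.51
shift [177.8 146.9   8.3] turn -0.327
after-turn shift [121.3 196.1   8.3]
```

View pics/w4.png

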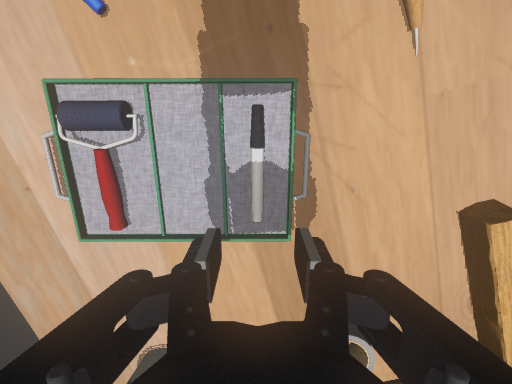

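The marker lies straight and centred in the first bay: cap end at (257,105), white end at (257,221). Next, the cutter.

Call:
{"api": "drive_tool", "payload": {"increments": [{"delta_pos": [0,0,0],"turn": -0.109,"jaw": 0},{"delta_pos": [0,0,0],"turn": -0.109,"jaw": 0},{"delta_pos": [0,0,0],"turn": -0.109,"jaw": 0},{"delta_pos": [15,24.5,0],"turn": 0,"jaw": 0},{"delta_pos": [15,24.5,0],"turn": 0,"jaw": 0},{"delta_pos": [15,24.5,0],"turn": 0,"jaw": 0},{"delta_pos": [15,24.5,0],"turn": 0,"jaw": 0},{"delta_pos": [15,24.5,0],"turn": 0,"jaw": 0}]}}

```text
time: 8.43
tool_pos: [0.4841, 0.0238, 0.3368]
tcp_rot: [0.087, -3.139, -0.0]
wrist_force: [1.1, -0.5, 0.4]
width: 0.501
grip_force: 0.0
```

Call:
{"api": "drive_tool", "payload": {"increments": [{"delta_pos": [15,24.5,10],"turn": 0,"jaw": 0},{"delta_pos": [15,24.5,15],"turn": 0,"jaw": 0},{"delta_pos": [15,24.5,20],"turn": 0,"jaw": 0},{"delta_pos": [0,0,20],"turn": 0,"jaw": 0},{"delta_pos": [0,0,0],"turn": 0,"jaw": 0},{"delta_pos": [0,0,0],"turn": 0,"jaw": 0}]}}

```text
time: 8.93
tool_pos: [0.4354, 0.0939, 0.2714]
tcp_rot: [0.09, -3.137, 0.001]
wrist_force: [-0.4, 0.4, -0.1]
width: 0.5
grip_force: 0.0
```

```bash
python3 - <<'E'
from h import *
import pickle
go(.438,.0935,.176,93.2)
s=bot.read_state()
c=bot.read_camera("wrist");pickle.dump((s,c),open("w5.pkl","wb"))
cv2.imwrite("pics/w5.png",cv2.cvtColor(c["pixels"],cv2.COLOR_RGB2BGR))
E
```

```text
t 8.93 pos [0.4354 0.0939 0.2714] yang 93.3 tilt -1.0 q6 -1.47
shift [-2.9 -0.5 95.4] turn 0.001
after-turn shift [-2.9 -0.5 95.4]
```

View pics/w5.png

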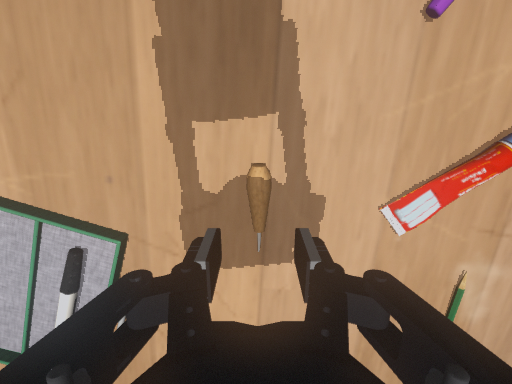

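The cutter is between the fingers: handle butt at (259,163), handle-to-blade joint at (259,232), tip at (259,251).

```bash
python3 - <<'E'
from h import *
import pickle
s,c=pickle.load(open("w5.pkl","rb"));T=wristT(s,c)
p=ray(c,[(259,165),(259.5,251),(259,232)],.011,T);print(np.round(p,4).tolist(),np.linalg.norm(p[0]-p[1]),np.linalg.norm(p[0]-p[2]))
d=p[0]-p[1];print(np.degrees(np.arctan2(d[1],d[0])))
d/=np.linalg.norm(d);g=p[0]-d*.032;print(g);go(g[0],g[1],.178,93.2)
E
```

```text
[[0.4079, 0.093, 0.011], [0.4914, 0.0984, 0.011], [0.4715, 0.0967, 0.011]] 0.08372330928171834 0.06374310218314876
-176.30951585747522
[0.43982053 0.0950344  0.011     ]
t 8.98 pos [0.4366 0.0937 0.2728] yang 93.2 tilt -1.0 q6 -1.47
shift [-3.4  1.1 94.8] turn 0.0
after-turn shift [-3.4  1.1 94.8]
```

Call:
{"api": "drive_tool", "payload": {"increments": [{"delta_pos": [-3,1,30],"turn": 0,"jaw": 0},{"delta_pos": [0,0,25],"turn": 0,"jaw": 0},{"delta_pos": [0,0,20],"turn": 0,"jaw": 0},{"delta_pos": [0,0,10],"turn": 0,"jaw": 0},{"delta_pos": [0,0,6],"turn": 0,"jaw": 0},{"delta_pos": [0,0,0],"turn": 0,"jaw": 0},{"delta_pos": [0,0,0],"turn": 0,"jaw": 0}]}}

```text
time: 9.57
tool_pos: [0.4404, 0.0949, 0.1827]
tcp_rot: [-0.087, 3.139, 0.0]
wrist_force: [-0.0, -0.0, -0.5]
width: 0.502
grip_force: 0.0
```

Call:
{"api": "drive_tool", "payload": {"increments": [{"delta_pos": [0,0,0],"turn": 0,"jaw": -0.4},{"delta_pos": [0,0,0],"turn": 0,"jaw": -0.7},{"delta_pos": [0,0,0],"turn": 0,"jaw": -1},{"delta_pos": [0,0,0],"turn": 0,"jaw": -1},{"delta_pos": [0,0,0],"turn": 0,"jaw": -1},{"delta_pos": [0,0,0],"turn": 0,"jaw": -1}], "grip_force": 40}}

```text
time: 10.07
tool_pos: [0.4404, 0.0952, 0.1831]
tcp_rot: [-0.089, 3.138, 0.0]
wrist_force: [-1.1, -0.5, 6.3]
width: 0.203
grip_force: 38.7
```

Call:
{"api": "drive_tool", "payload": {"increments": [{"delta_pos": [0,0,-5],"turn": 0,"jaw": -1},{"delta_pos": [0,0,-10],"turn": 0,"jaw": -1},{"delta_pos": [0,0,-15],"turn": 0,"jaw": -1},{"delta_pos": [0,0,-20],"turn": 0,"jaw": -1},{"delta_pos": [0,0,-20],"turn": 0,"jaw": -1},{"delta_pos": [0,0,-15],"turn": 0,"jaw": -1},{"delta_pos": [0,0,0],"turn": 0,"jaw": -1}]}}

```text
time: 10.65
tool_pos: [0.4411, 0.0954, 0.2708]
tcp_rot: [-0.088, 3.133, 0.002]
wrist_force: [0.5, 0.3, -0.3]
width: 0.203
grip_force: 38.4
```

```bash
python3 - <<'E'
from h import *
import pickle
go(.533,-.169,.27,74.5)
s=bot.read_state()
c=bot.read_camera("wrist");pickle.dump((s,c),open("w6.pkl","wb"))
cv2.imwrite("pics/w6.png",cv2.cvtColor(c["pixels"],cv2.COLOR_RGB2BGR))
E
```

```text
t 10.65 pos [0.4411 0.0954 0.2708] yang 93.2 tilt -1.0 q6 -1.47
shift [ -76.9 -269.2    1.1] turn 0.327
after-turn shift [-159.2 -230.2    1.1]
```

View pics/w6.png

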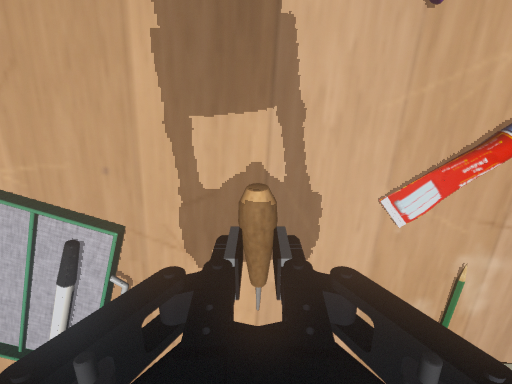

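The cutter is held straight, with the butt at (257,190) and the tip at (258,308). I'll carry it to the middle bay.

Call:
{"api": "drive_tool", "payload": {"increments": [{"delta_pos": [0,0,0],"turn": 0.109,"jaw": -1},{"delta_pos": [0,0,0],"turn": 0.109,"jaw": -1},{"delta_pos": [0,0,0],"turn": 0.109,"jaw": -1},{"delta_pos": [-14,-20,0],"turn": 0,"jaw": -1},{"delta_pos": [-18,-26,0],"turn": 0,"jaw": -1},{"delta_pos": [-18,-26,0],"turn": 0,"jaw": -1},{"delta_pos": [-18,-26,0],"turn": 0,"jaw": -1},{"delta_pos": [-18,-26,0],"turn": 0,"jaw": -1}]}}

```text
time: 11.37
tool_pos: [0.4886, -0.0486, 0.2653]
tcp_rot: [-0.423, -3.111, -0.0]
wrist_force: [1.2, 0.7, -0.9]
width: 0.206
grip_force: 38.4
```

Call:
{"api": "drive_tool", "payload": {"increments": [{"delta_pos": [-18,-26,0],"turn": 0,"jaw": -1},{"delta_pos": [-18,-26,0],"turn": 0,"jaw": -1},{"delta_pos": [-18,-26,0],"turn": 0,"jaw": -1},{"delta_pos": [-12,-18,0],"turn": 0,"jaw": -1},{"delta_pos": [-7,-10,0],"turn": 0,"jaw": -1},{"delta_pos": [0,0,0],"turn": 0,"jaw": -1},{"delta_pos": [0,0,0],"turn": 0,"jaw": -1}]}}

```text
time: 11.95
tool_pos: [0.5305, -0.1689, 0.2655]
tcp_rot: [-0.426, -3.11, -0.002]
wrist_force: [-1.3, -0.4, -0.8]
width: 0.206
grip_force: 38.4
```

```bash
python3 - <<'E'
from h import *
import pickle
go(.533,-.169,.187,74.5)
s=bot.read_state();print(s["width"],s["grip_force"])
c=bot.read_camera("wrist");pickle.dump((s,c),open("w7.pkl","wb"))
cv2.imwrite("pics/w7.png",cv2.cvtColor(c["pixels"],cv2.COLOR_RGB2BGR))
E
```

```text
t 11.95 pos [ 0.5305 -0.1689  0.2655] yang 74.4 tilt -1.0 q6 -1.65
shift [-2.6  0.5 78.5] turn -0.001
after-turn shift [-2.6  0.5 78.5]
0.20565640622686915 38.44724158756435
```

View pics/w7.png

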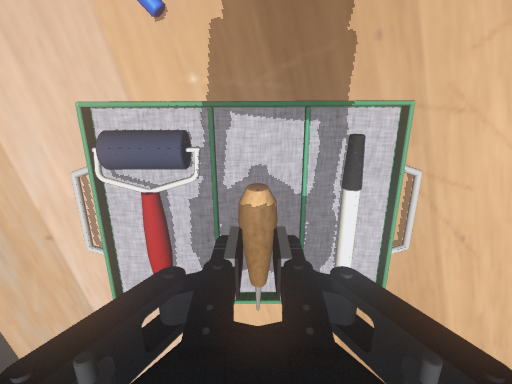

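The cutter is midway between the dividers (columns 212 and 305; cutter at 258). Lowering it now.

Call:
{"api": "drive_tool", "payload": {"increments": [{"delta_pos": [-3,0.5,20],"turn": 0,"jaw": -1},{"delta_pos": [0,0,20],"turn": 0,"jaw": -1},{"delta_pos": [0,0,15],"turn": 0,"jaw": -1},{"delta_pos": [0,0,10],"turn": 0,"jaw": -1},{"delta_pos": [0,0,6],"turn": 0,"jaw": -1},{"delta_pos": [0,0,3],"turn": 0,"jaw": -1},{"delta_pos": [0,0,1],"turn": 0,"jaw": -1},{"delta_pos": [0,0,0],"turn": 0,"jaw": -1}]}}

```text
time: 12.67
tool_pos: [0.5344, -0.1692, 0.1922]
tcp_rot: [0.423, 3.112, -0.0]
wrist_force: [0.3, 0.4, -0.1]
width: 0.207
grip_force: 38.4
```

Call:
{"api": "drive_tool", "payload": {"increments": [{"delta_pos": [0,0,2],"turn": 0,"jaw": -1},{"delta_pos": [0,0,2],"turn": 0,"jaw": -1},{"delta_pos": [0,0,1],"turn": 0,"jaw": -1},{"delta_pos": [0,0,0],"turn": 0,"jaw": -1},{"delta_pos": [0,0,0],"turn": 0,"jaw": -1}]}}

```text
time: 13.08
tool_pos: [0.5345, -0.1696, 0.1872]
tcp_rot: [0.424, 3.112, -0.0]
wrist_force: [0.5, 0.1, 2.4]
width: 0.203
grip_force: 38.9
```

Touching down (2.4 N). I'll release and lift.

Call:
{"api": "drive_tool", "payload": {"increments": [{"delta_pos": [0,0,0],"turn": 0,"jaw": -0.58},{"delta_pos": [0,0,0],"turn": 0,"jaw": -0.5},{"delta_pos": [0,0,0],"turn": 0,"jaw": -0.4},{"delta_pos": [0,0,0],"turn": 0,"jaw": -0.3},{"delta_pos": [0,0,0],"turn": 0,"jaw": -0.25},{"delta_pos": [0,0,0],"turn": 0,"jaw": -0.2},{"delta_pos": [0,0,0],"turn": 0,"jaw": -0.2}]}}

```text
time: 13.67
tool_pos: [0.534, -0.1694, 0.1865]
tcp_rot: [-0.424, -3.112, -0.0]
wrist_force: [0.5, -1.3, 0.0]
width: 0.401
grip_force: 0.0
```

Call:
{"api": "drive_tool", "payload": {"increments": [{"delta_pos": [0,0,-5],"turn": 0,"jaw": -0.2},{"delta_pos": [0,0,-10],"turn": 0,"jaw": -0.2},{"delta_pos": [0,0,-20],"turn": 0,"jaw": -0.2},{"delta_pos": [0,0,-30],"turn": 0,"jaw": 0},{"delta_pos": [0,0,-30],"turn": 0,"jaw": 0},{"delta_pos": [0,0,-30],"turn": 0,"jaw": 0},{"delta_pos": [0,0,-30],"turn": 0,"jaw": 0},{"delta_pos": [0,0,0],"turn": 0,"jaw": 0}]}}

```text
time: 14.33
tool_pos: [0.5366, -0.1703, 0.3505]
tcp_rot: [0.422, 3.1, -0.005]
wrist_force: [0.1, -1.0, 0.9]
width: 0.491
grip_force: 0.0
```

```bash
python3 - <<'E'
from h import *
c=bot.read_camera("wrist")
cv2.imwrite("pics/w8.png",cv2.cvtColor(c["pixels"],cv2.COLOR_RGB2BGR))
E
```

```text
(no output)
```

View pics/w8.png

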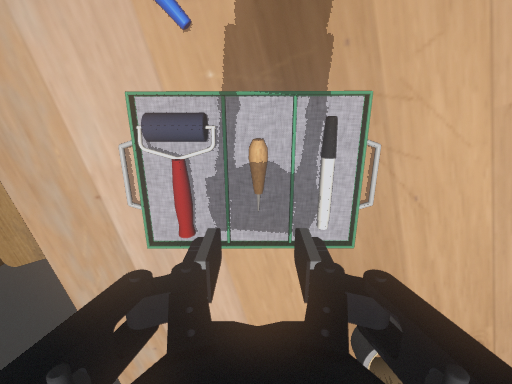

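The cutter is centred in the middle bay, (258,138) to (259,210). The marker is in the first bay, (331,117) to (323,229), and the roller hasn't moved. The hand is clear, so I'm handing in.

```bash
python3 -c "
from h import *
print(bot.finish_job())"
```

```text
the job is handed in; nothing more can be done
None
```

The job is handed in: the marker lies in the first bay and the lino cutter in the middle bay, both straight and released; the roller, pencil and ink tube were left alone, and the judge's verdict wasn't shown.

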